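Hang and fasten the polishing guard gate

ROBOT

A 6-joint arm with a two-finger parallel gripper is mounted at the origin on the work surface. World frame = base frame: x ahead of the robot, y to its left, z up, the work surface at z = 0. Lengths are in m, angles in degrees, forces in N, time in s.
With the tool pointing down it reaches from about 0.4 to 0.825 m from the base axis. Payload 7 kg.
Tool frame: the origin (TCP) lies between the finger pads; the fingertips stand 25 mm ahead of it and the grasp point (between the pads) lies 6 mm ahead of it; z points along the fingers, y is the line along which they close (so a half turn about z gives the same grasp; the last joint's range is limited). The gripper opens to 88 mm and grips with 3 to 60 N. Pads are 19 mm wide; open, the fingers measure 130 mm over their backs; the gripper's body (78 mm by 193 mm) begins 47 mm behind the grasp point.
Start: joints at [-53.05, 20.546, 0.682, 0, -70.136, -16.507], TCP at [0.236, -0.632, 0.252] pointing down, gripper open.
Joint ranges: [-176.03, 176.03], [-82.01, 121.73], [-58.28, 71.71], [-173.87, 95.51], [-174.79, -0.11], [-173.66, 173.66]. Speed limits (degrees/s): [136.94, 136.94, 172.46, 180, 180, 180].

INTERFACE

Orientations are given as [roll, pitch, yaw] about the fixed x, y, z axes, in that order (R = Rz(yaw) Ry(pitch) Rx(roll)).
In Python, from plant import ctrl, optics gives the robot as it stands (ctrl), with the cameras (optics).
- The arm moves only by the tool run_rows, called as name(argument=value, ...) on one line, values as JSON. Schema: {"type":"object","properties":{"rows":{"type":"array","items":{"type":"object","properties":{"x":{"type":"number"},"y":{"type":"number"},"z":{"type":"number"},"rz":{"type":"number"},"jaw":{"type":"number"}},"additionalProperties":false,"required":["jaw"]},"minItems":1,"maxItems":8},"only":{"type":"string"},"quiet":{"type":"boolean"},"lines":{"type":"string"}},"required":["rows"],"additionalProperties":false}. rows is a list of rows, 1 to 8 of them, each an object with the fields x, y, z (the shift in parts of the range, where 1.0 means 800 mm), rz (a turn about the tool's z in fractions of the full range, 1 being 90 degrees), jaw (the finger opening in m); a field left out counts as zero (the opening has to be given); each row is the pose to reach, as a shift and turn from the pose commanded when the call began, along the tool's axes at that moment; what a row does not reach only later rows make up. A row lasts 1/8 s, in which the tool goes at most 0.0625 m and 10.7 degrees, less where a joint would pass 70% of its speed; a pose out of reach is approached as far as the arm can. The fingers move at their own pace and stop on an object; the grip force is fixed at half the most. Time passes only in rows, so rows that do not move let the fingers close. The tool returns the time, the measured TCP pose, the force, the opening and the grip force at its end. only (a regular expression) keeps the lines of the reply that match it, lines (a string "A,B") keeps lines A to B, and quiet returns only ok. No shift or turn number may pass 1 either way. Input that does not fit is refused with a message, and nothing moves.
- ctrl.get_obs(): the state, without advancing time (a new reading comes with each control period).
- optics.snapshot(name): name is "scene" or "side" or "wrist"; returns a dict with "frame" (420x560x3 uint8, red, green, blue), "z_map" (420x560 float32, m along the optical axis (not along the pixel's ray), 0 where there is no reading), "fovy" (degrees; the focal length in pixels is half the picture's height over the tangent of half this angle, whatever the lens; pixels are square), "cx", "cy" (the principal point, pixels), "k1" (the pictures are not rectified: a ray, as slopes to the right and down, at radius r is drawn at 1 + k1 r^2 times it, then the intrinsics apply), "R" (3x3) and "t" (3): a world point X has camera coordinates R X + t; the wrist camera has in their place "T_tool_cam" (4x4, takes a point from camera to tool coordinates, whose origin is the TCP and whose axes are the flange's). Camera axes: x right, y down, z forward; pixel columns grow to the right and rows downward; lengths in m; the calibration is good to about 2 mm. A picture is of the moment at which its call begins: read the wrist's pose just before it.
- ctrl.close_job(): hands the job in; it is judged then, once.
The state is a dict: "clock": time; "joint_pos": joint angles; "qvel": joint speeds; "tau": joint torques, N m; "tool_pos": TCP position; "orientation": TCP orientation; "force": force on the tool from outside, world axes, zero at the start; "moment": the same for the moment, N m; "opening": finger opening in m; "gripper_force": force on a finger pad.
Only numpy, scipy, OpenCV 4.12 (cv2) and the standard library are available. Lean on these libraries where they do the work, as an engineer would, in place of code of your own. Each camera call takes 0.05 s, during which the arm holds its last target. There are 200 camera calls.

TASK

Take the yellow guard gate out of its wooden rack and hang it, standing well open, on the guard frame of the polishing motor: both knuckles go fully down on the two upright hinge pins together. Then swing it shut against the stop post, and throw the red-tipped keeper bar over past upright so that it falls across the front of the gate and holds it shut. Leave the dish, the jar and the polishing bar where they are.

Things in the scene. Friction and masses are not known exactly. Their poses are not given: they have to be found in the camera images.
- gate: Loose guard gate, 0.28 kg: yellow frame, clear pane, 150 wide (y), 10 thick (x), 130 high, upright in the rack, black grip tab on top. Origin: middle of the lower edge. +y: hinge edge with two knuckles; -x: front. Shut, its axes are parallel to the guard's; opened by an angle, its yaw is the guard's minus that angle (1.57: free edge straight out to the guard's -x). Swings freely, no spring.
- knuckle_low (a point): Centre of the underside of the gate's lower knuckle: an upright tube, hole 11 across, 19 outside, 20 long, open at both ends. At (0, 88, 15) mm in the gate's frame, i.e. 13 mm beyond the frame's edge.
- knuckle_high (a point): The same for the upper knuckle, 80 mm above the lower, at (0, 88, 95) mm in the gate's frame.
- gate_tab (a point): Middle of the top face of the gate's black rubber grip tab, at (0, 0, 160) mm in the gate's frame. The tab is 44 long (y), 10 thick (x), and stands 30 above the frame, over the centre of mass. Pinch it across its thickness from above.
- guard: Fixed guard frame with blue polishing motor (133 high, 137 behind the gate). Origin: on the bench under the middle of the shut gate; -x front, +y hinge side. Pins at (0, 88); hinge post, 120 high, 22 behind them. Stop post, 118 high, at y -66 to -100, its front face at x 5.5 stops the shut gate's back. Hung, the gate's lower edge is 25 and its tab top 185 mm above the bench.
- pin_low (a point): Foot of the lower hinge pin, on its bracket (40 mm above the bench), where the knuckle's underside comes to rest. The steel pin points up, 8 mm across, 22 long, the last 6 mm a cone down to 3 mm.
- pin_high (a point): Foot of the upper pin (120 mm above the bench), straight above the lower and equal to it. Its bracket (8 thick, 16 wide) bars the lower knuckle from above: bring the gate in level from the front, knuckles just above the pin tips (50 mm of room between lower pin tip and upper bracket), then lower it.
- keeper (a joint): Keeper bar on the stop post: steel, 75 long, 8 thick, ending in an 18 mm red ball, swinging in an upright plane 14 mm in front of the gate's mid-plane (5 mm clear of the shut gate). 0 rad: leaning 45 degrees out to the guard's -y, resting by its weight; 0.785: upright; past that it falls by itself to 2.45, just below level, pointing to +y across the gate's front.
- keeper_pivot (a point): The keeper bar's pivot, at (-14, -89, 105) mm in the guard's frame; the pivot axis is the guard's x.
- keeper_tip (a point): Centre of the red ball at the end of the keeper bar.
- rack: Fixed wooden rack, 90 by 170 by 12 mm slab with four cheeks 38 mm high that leave a slot 14 mm wide along its y, in which the gate stands on the slab. Cheek tops are 50 mm above the bench. Origin: underside centre.
- dish: White ceramic dish, 76 mm across, 16 high, with small brass findings. Bystander. Origin: underside centre.
- jar: Amber glass jar with a black cap, 48 mm across, 50 high. Bystander. Origin: underside centre.
- compound_bar: Reddish-brown bar of polishing compound, 90 by 35 by 28 mm. Bystander. Origin: underside centre.

How it is judged:
By the outcome, as a careful person would: the job done as asked, in the order asked, and still so for the second after the job is handed in, with the robot touching nothing.
It also fails if it takes over 72 s, if anything falls off the work surface, if the arm or the gripper's body presses on something with over 40 N, if the wrist force passes 120 N, or if a joint passes its speed limit or range.

## Working session

There is one attempt and no reset: what is moved stays moved. The work goes in short steps, Python scripts to look and compute and a tool call to move; the robot and the scene stay as the last step left them, time stands still between calls to the robot, and variables do not carry over. Pictures are saved under pics/ and viewed, at most 10 in all, crops included, and the job is handed in when it is done.

```bash
ls; mkdir -p pics
```

Create h.py:
```python
import numpy as np, cv2, pickle
from scipy.spatial.transform import Rotation as Ro
def snap(name):
    from plant import ctrl, optics
    o=ctrl.get_obs(); s=dict(optics.snapshot(name)); s['obs']=o
    if 'T_tool_cam' in s:
        T=np.eye(4); T[:3,:3]=Ro.from_euler('xyz',o['orientation'],degrees=True).as_matrix(); T[:3,3]=o['tool_pos']
        M=np.linalg.inv(T@np.array(s['T_tool_cam'])); s['R']=M[:3,:3]; s['t']=M[:3,3]
    return s
def K(s):
    f=210/np.tan(np.radians(s['fovy'])/2); return np.array([[f,0,s['cx']],[0,f,s['cy']],[0,0,1]]),np.array([s['k1'],0,0,0,0.])
def ray(s,px):
    k,d=K(s); u=cv2.undistortPoints(np.array([[px]],float),k,d)[0,0]
    R=np.array(s['R']); t=np.array(s['t']); return -R.T@t, R.T@np.array([u[0],u[1],1.])
def dep(s,px):
    o,d=ray(s,px); z=s['z_map'][int(round(px[1])),int(round(px[0]))]; return o+d*z
def atz(s,px,h):
    o,d=ray(s,px); return o+d*(h-o[2])/d[2]
def tri(a):
    A=0;b=0
    for s,p in a:
        o,d=ray(s,p); d/=np.linalg.norm(d); P=np.eye(3)-np.outer(d,d); A=A+P; b=b+P@o
    x=np.linalg.solve(A,b); return x
def proj(s,X):
    k,d=K(s); return cv2.projectPoints(np.array([X],float),cv2.Rodrigues(np.array(s['R']))[0],np.array(s['t'],float),k,d)[0][0,0]
def save(s,n): pickle.dump(s,open(n+'.pkl','wb'))
def load(n): return pickle.load(open(n+'.pkl','rb'))
def png(s,n,crop=None,sc=1):
    im=s['frame'][:,:,::-1]
    if crop: x0,y0,x1,y1=crop; im=im[y0:y1,x0:x1]
    im=cv2.resize(im,None,fx=sc,fy=sc,interpolation=cv2.INTER_CUBIC); return im if n is None else cv2.imwrite('pics/'+n,im)
```

Run:
```python
from h import *
for n in ['scene','side','wrist']:
    s=snap(n); save(s,n); print(n,s['fovy'],s['cx'],s['cy'],s['k1'],-np.array(s['R']).T@s['t'])
print(s['obs'])
png(load('scene'),'scene.png',None,1.4); png(load('side'),'side.png',None,1.4)
```

```text
pics
plant.py
scene 48.60340598936062 269.71569567038324 213.5801679369479 -0.14380087244468953 [ 1.26448402 -0.52060857  0.87170677]
side 53.80214367397667 278.20815570290625 211.31656572509587 -0.05492567608177368 [0.44320006 0.73060669 0.64515515]
wrist 61.95668292483032 282.0463698761785 211.6152858990002 -0.0600523903029464 [ 0.16190403 -0.660117    0.38407073]
{'clock': 0.1, 'joint_pos': array([-5.30502515e+01,  2.05868896e+01,  6.42279842e-01, -1.60514370e-02,
       -7.01357641e+01, -1.65045070e+01]), 'qvel': array([ 0.0159515 , -0.1862688 ,  0.07670085,  0.04018687, -0.08599437,
       -0.05168845]), 'tau': array([-2.53629754e-03, -5.84164274e+01,  2.93748200e+01,  7.01565519e+00,
        1.00851417e-02, -4.03062415e-05]), 'tool_pos': array([ 0.23560771, -0.63215251,  0.25075137]), 'orientation': array([ 1.79918650e+02, -8.36665631e-03, -1.59560217e+02]), 'force': array([-0.36727997,  0.63795272, -0.0944247 ]), 'moment': array([-0.01570751, -0.01272801,  0.0239468 ]), 'gripper_force': 0.0, 'opening': 0.08746398832457064}
```

View pics/scene.png

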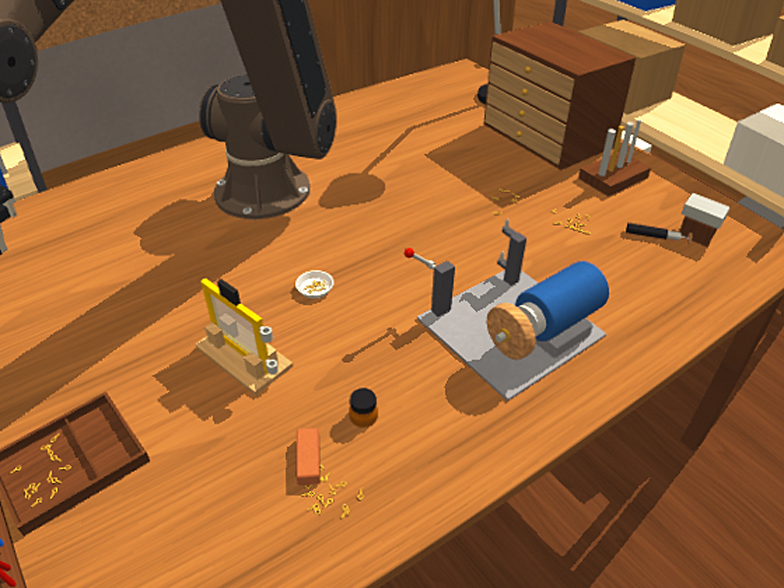

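View pics/side.png

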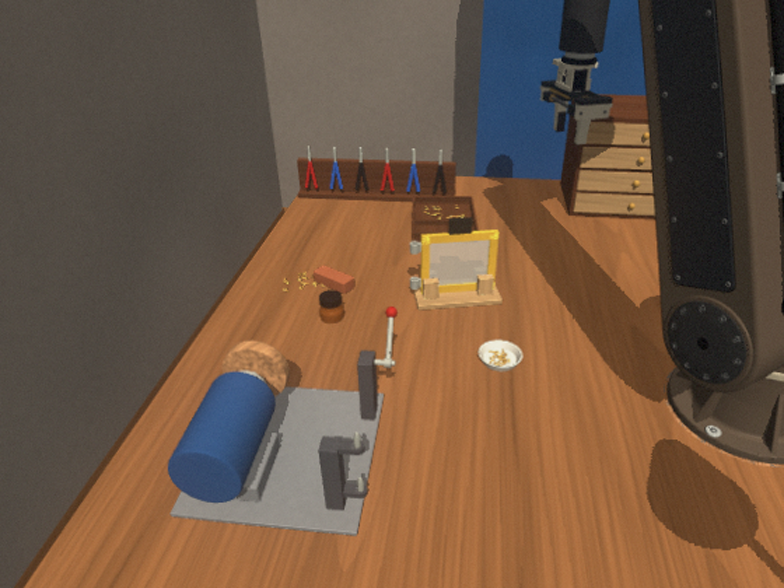

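Add to h.py:
```python
def tile(s,x0,y0,w,h,sc):
    im=png(s,None,(x0,y0,x0+w,y0+h),sc).copy()
    for v in range(-(-x0//10)*10,x0+w,10):
        X=int((v-x0)*sc); cv2.line(im,(X,0),(X,5 if v%50 else 12),(255,255,255),1)
        if v%20==0: cv2.putText(im,str(v),(X,16),0,.33,(255,255,255),1)
    for v in range(-(-y0//10)*10,y0+h,10):
        Y=int((v-y0)*sc); cv2.line(im,(0,Y),(5,Y),(255,255,255),1)
        if v%20==0: cv2.putText(im,str(v),(7,Y+4),0,.33,(255,255,255),1)
    return im
```

Run:
```python
from h import *
sc,sd=load('scene'),load('side')
a=tile(sd,225,215,67,150,4)
b=np.hstack([tile(sc,143,193,66,75,4),tile(sd,290,152,66,75,4)])
c=np.hstack([tile(sc,285,155,100,75,4),np.zeros((300,128,3),np.uint8)])
cv2.imwrite('pics/m1.png',np.hstack([a,np.vstack([b,c])]))
```

```text
(no output)
```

View pics/m1.png

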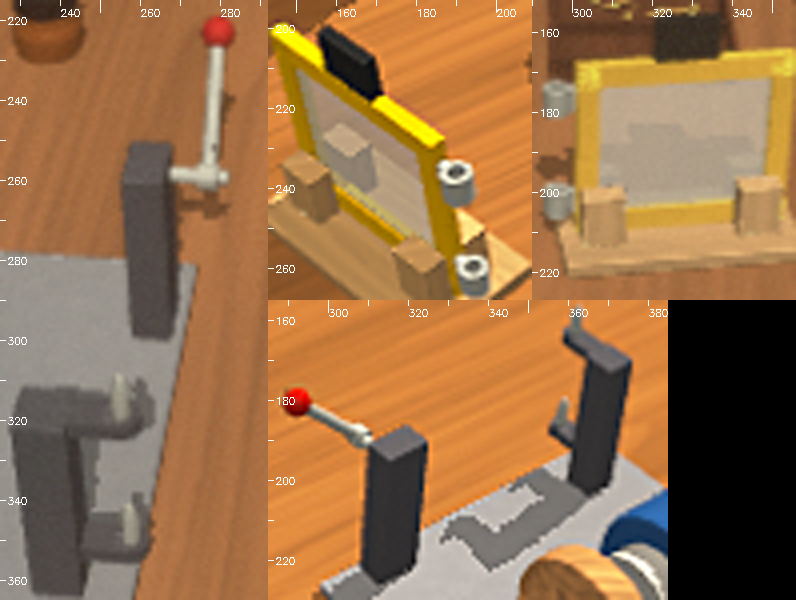

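Run:
```python
from h import *
sc,sd=load('scene'),load('side')
P={'hi_tip':((361.2,160),(255.3,308.5)),'hi_foot':((362.2,165.5),(255.5,316)),'lo_tip':((358.8,179.5),(257,339.5)),'lo_foot':((359.8,187),(257.8,350.8)),
'ball':((292.2,180.5),(279.5,222.7)),'pivot':((307.5,188.7),(277.5,259.5)),'kn_hi_top':((190,236.2),(296.3,173.2)),'kn_lo_top':((194,259.8),(296.3,199.5))}
for k,(a,b) in P.items():
    a=np.array(a)-.4;b=np.array(b)-.4
    X=tri([(sc,a),(sd,b)]); print(k,X.round(4),(proj(sc,X)-a).round(1),(proj(sd,X)-b).round(1))
# tab: dark points via depth in scene
for s in (sc,sd):
    v,u=np.nonzero(s['z_map']>0)
    pts=np.array([dep(s,(x,y)) for x,y in zip(u[::1],v[::1])]) if 0 else None
    k,d=K(s); uv=cv2.undistortPoints(np.stack([u,v],1).astype(float)[:,None],k,d)[:,0]
    c=np.c_[uv,np.ones(len(uv))]*s['z_map'][v,u][:,None]; w=(c-s['t'])@np.array(s['R'])
    col=s['frame'][v,u].astype(int)
    kn=tri([(sc,(189.6,235.8)),(sd,(295.9,172.8))])
    near=np.linalg.norm(w[:,:2]-kn[:2],axis=1)<.2
    m=near&(col.max(1)<70)&(w[:,2]>.13)&(w[:,2]<.2); print('tab',m.sum(),w[m].mean(0),np.percentile(w[m],[3,97],0))
    y=near&(col[:,0]>150)&(col[:,2]<60)&(col[:,1]>120)&(w[:,2]>.02)&(w[:,2]<.17); q=w[y]
    e=np.linalg.eigh(np.cov(q[:,:2].T)); print('yellow',y.sum(),q.mean(0),np.degrees(np.arctan2(e[1][1,1],e[1][0,1])),np.percentile(q[:,2],98))
```

```text
hi_tip [0.5658 0.2505 0.1355] [-0.1 -0.1] [-0.2  0.1]
hi_foot [0.5678 0.2528 0.1184] [-0.8 -0.4] [-1.2  0.6]
lo_tip [0.5646 0.2557 0.0648] [0.3 0.1] [ 0.5 -0.2]
lo_foot [0.5658 0.26   0.0377] [-0.4 -0.2] [-0.7  0.3]
ball [0.5557 0.027  0.1592] [0.3 0.2] [ 0.3 -0.2]
pivot [0.5527 0.0809 0.1052] [0.5 0.3] [ 0.6 -0.4]
kn_hi_top [ 0.5525 -0.2573  0.1274] [0. 0.] [ 0. -0.]
kn_lo_top [ 0.5517 -0.2569  0.0456] [0.4 0.3] [ 0.3 -0.2]
tab 150 [ 0.47273424 -0.2800851   0.16292987] [[ 0.45079835 -0.28723032  0.14647966]
 [ 0.48939164 -0.27127814  0.17430751]]
yellow 249 [ 0.46947465 -0.28009997  0.11522286] -165.75136111360405 0.14589524565990922
tab 163 [ 0.46688599 -0.27251417  0.16060859] [[ 0.44727251 -0.27970308  0.14682112]
 [ 0.48654787 -0.26666032  0.17250054]]
yellow 443 [ 0.4677099  -0.27201038  0.09998256] -166.2206133543068 0.14192161379522836
```

Units first: shifts go in shares of 800 mm and turns go in shares of 90 degrees. So -0.342 m is -0.4275, 0.251 m is 0.3138, -10.5 degrees is -0.1167.

run_rows(rows=[{"x":-0.0538, "y":0.0388, "z":-0.0125, "rz":-0.1167, "jaw":0.085}, {"x":-0.1075, "y":0.0788, "z":-0.025, "rz":-0.2333, "jaw":0.085}, {"x":-0.1613, "y":0.1175, "z":-0.0375, "rz":-0.35, "jaw":0.085}, {"x":-0.2138, "y":0.1575, "z":-0.05, "rz":-0.4667, "jaw":0.085}, {"x":-0.2675, "y":0.1963, "z":-0.0625, "rz":-0.5833, "jaw":0.085}, {"x":-0.3213, "y":0.235, "z":-0.0625, "rz":-0.7, "jaw":0.085}, {"x":-0.375, "y":0.275, "z":-0.0625, "rz":-0.8167, "jaw":0.085}, {"x":-0.4275, "y":0.3138, "z":-0.0625, "rz":-0.9333, "jaw":0.085}])

```text
clock: 1.15
tool_pos: [0.4691, -0.2762, 0.3016]
orientation: [-180.0, 0.0, -75.2]
force: [1.0, -0.4, 0.5]
opening: 0.0851
gripper_force: 0.0
```

run_rows(rows=[{"rz":-0.1167, "jaw":0.085}, {"rz":-0.2333, "jaw":0.085}, {"rz":-0.35, "jaw":0.085}, {"rz":-0.4667, "jaw":0.085}, {"rz":-0.5833, "jaw":0.085}, {"rz":-0.7, "jaw":0.085}, {"rz":-0.8167, "jaw":0.085}, {"rz":-0.9333, "jaw":0.085}])

```text
clock: 2.15
tool_pos: [0.4684, -0.2778, 0.3013]
orientation: [-180.0, 0.0, 8.8]
force: [-0.3, -0.3, 0.4]
opening: 0.0847
gripper_force: 0.0
```

run_rows(rows=[{"rz":-0.0611, "jaw":0.06}, {"rz":-0.0611, "jaw":0.06}, {"rz":-0.0611, "jaw":0.06}])

```text
clock: 2.52
tool_pos: [0.4684, -0.2778, 0.3015]
orientation: [-180.0, 0.0, 13.8]
force: [-0.9, 0.4, 0.5]
opening: 0.0624
gripper_force: 0.0
```

Run:
```python
from h import *
s=snap('wrist'); save(s,'w1'); png(s,'w1.png',None,1.4); print(s['obs']['joint_pos'].round(1),s['obs']['tool_pos'],s['obs']['orientation'])
```

```text
[-10.1   6.5 -11.3  -0.  -72.2 113.9] [ 0.46843836 -0.27780322  0.30147369] [-1.79993455e+02  9.27527895e-03  1.38163154e+01]
```

View pics/w1.png

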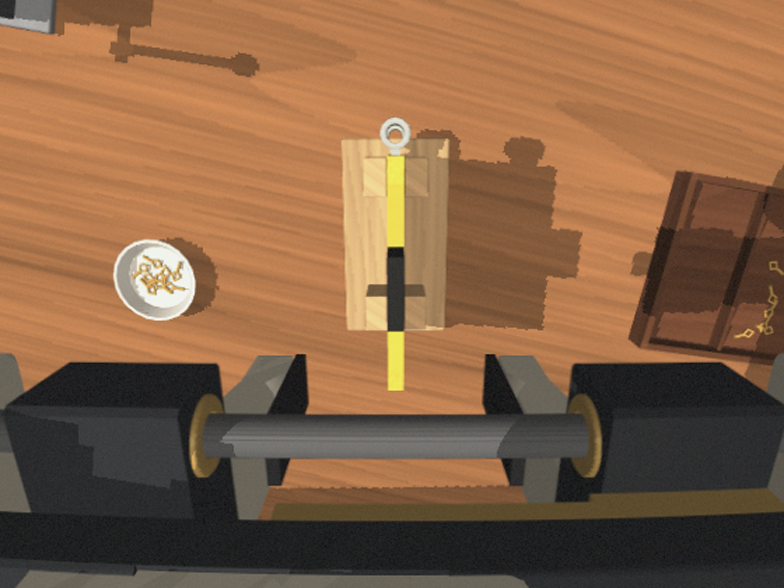

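Run:
```python
from h import *
s=load('w1'); q=lambda x,y:((x+.5)/1.4-.5,(y+.5)/1.4-.5)
for n,p,h in [('tabfar',q(396.5,248),.172),('tabnear',q(395.5,331),.172),('kn',q(395,133),.127),('topfar',q(396.5,155),.142),('topnear',q(395.5,389),.142)]:
    X=atz(s,p,h); R=Ro.from_euler('xyz',s['obs']['orientation'],degrees=True).as_matrix()
    print(n,X.round(4),'tool',(R.T@(X-s['obs']['tool_pos'])).round(4),'depthmap',dep(s,p).round(3))
sc,sd=load('scene'),load('side')
print(tri([(s,q(395,133)),(sc,(189.6,235.8)),(sd,(295.9,172.8))]))
```

```text
tabfar [ 0.4945 -0.2724  0.172 ] tool [0.0267 0.001  0.1295] depthmap [ 0.49  -0.273  0.15 ]
tabnear [ 0.4476 -0.2834  0.172 ] tool [-0.0216  0.0005  0.1295] depthmap [ 0.447 -0.283  0.171]
kn [ 0.5539 -0.2569  0.127 ] tool [8.800e-02 1.000e-04 1.745e-01] depthmap [ 0.558 -0.256 -0.   ]
topfar [ 0.5418 -0.2607  0.142 ] tool [0.0753 0.001  0.1595] depthmap [ 0.542 -0.261  0.126]
topnear [ 0.3965 -0.296   0.142 ] tool [-0.0742  0.0005  0.1595] depthmap [ 0.396 -0.296  0.141]
[ 0.55304432 -0.25714368  0.12761512]
```

Scaled: 0.13 m is 0.1625, 0.11 m is 0.1375.

run_rows(rows=[{"x":0.0006, "y":0.0009, "z":0.05, "jaw":0.06}, {"x":0.0006, "y":0.0009, "z":0.1, "jaw":0.06}, {"x":0.0006, "y":0.0009, "z":0.1375, "jaw":0.06}, {"x":0.0006, "y":0.0009, "z":0.1625, "jaw":0.06}, {"x":0.0006, "y":0.0009, "z":0.1625, "jaw":0.06}, {"x":0.0006, "y":0.0009, "z":0.1625, "jaw":0}])

```text
clock: 3.32
tool_pos: [0.4698, -0.2786, 0.1725]
orientation: [180.0, -0.1, 13.9]
force: [0.7, -0.3, -0.4]
opening: 0.0545
gripper_force: 0.0
```

run_rows(rows=[{"jaw":0}, {"jaw":0}, {"jaw":0}, {"jaw":0}, {"z":-0.025, "jaw":0}, {"z":-0.0625, "jaw":0}, {"z":-0.1125, "jaw":0}, {"z":-0.1625, "jaw":0}])

```text
clock: 4.32
tool_pos: [0.4686, -0.2781, 0.3019]
orientation: [-179.9, 0.1, 13.9]
force: [1.0, 0.1, -2.4]
opening: 0.0097
gripper_force: 30.0
```

Run:
```python
from h import *
s=snap('wrist'); save(s,'w2'); png(s,'w2.png',None,1.4); print(s['obs']['tool_pos'],s['obs']['force'],s['obs']['opening'])
```

```text
[ 0.46856475 -0.2780662   0.30193546] [ 1.04274151  0.13780565 -2.44729414] 0.009711552599121013
```

View pics/w2.png

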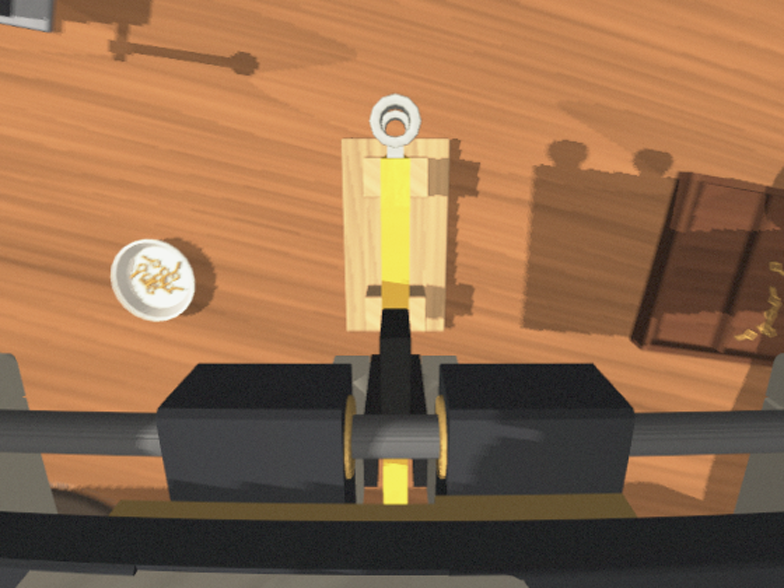

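Scaled: -0.41 m is -0.5125, -0.04 m is -0.05, 13.9 degrees is 0.1544.

run_rows(rows=[{"x":0.0063, "y":-0.0375, "z":-0.025, "rz":0.0222, "jaw":0}, {"x":0.015, "y":-0.1, "z":-0.05, "rz":0.0444, "jaw":0}, {"x":0.0263, "y":-0.1688, "z":-0.05, "rz":0.0778, "jaw":0}, {"x":0.0363, "y":-0.2375, "z":-0.05, "rz":0.1, "jaw":0}, {"x":0.0475, "y":-0.3063, "z":-0.05, "rz":0.1222, "jaw":0}, {"x":0.0575, "y":-0.375, "z":-0.05, "rz":0.1544, "jaw":0}, {"x":0.0675, "y":-0.4438, "z":-0.05, "rz":0.1544, "jaw":0}, {"x":0.0775, "y":-0.5125, "z":-0.05, "rz":0.1544, "jaw":0}])

```text
clock: 5.38
tool_pos: [0.4295, 0.1361, 0.3411]
orientation: [-180.0, 0.0, 0.0]
force: [0.8, 0.1, -3.5]
opening: 0.0099
gripper_force: 30.0
```

run_rows(rows=[{"x":-0.0125, "y":-0.0563, "jaw":0}, {"x":-0.025, "y":-0.1, "z":0.025, "jaw":0}, {"x":-0.025, "y":-0.1313, "z":0.05, "jaw":0}, {"x":-0.025, "y":-0.15, "z":0.075, "jaw":0}, {"x":-0.025, "y":-0.15, "z":0.075, "jaw":0}, {"x":-0.025, "y":-0.15, "z":0.075, "jaw":0}])

```text
clock: 6.12
tool_pos: [0.4105, 0.2541, 0.2817]
orientation: [180.0, 0.0, 0.0]
force: [0.2, 0.4, -2.6]
opening: 0.01
gripper_force: 30.0
```

Run:
```python
from h import *
s=snap('wrist'); save(s,'w3'); png(s,'w3.png',None,1.4); print(s['obs']['tool_pos'],s['obs']['orientation'],s['obs']['force'],s['obs']['joint_pos'])
```

```text
[0.41048231 0.25413901 0.28171947] [1.79975955e+02 7.18349421e-03 4.40804759e-02] [ 0.22852144  0.36201045 -2.55524744] [ 5.51769441e+01  9.66325053e-01 -1.99596788e+01  8.40545293e-03
 -6.90978318e+01  3.48641374e+01]
```

View pics/w3.png

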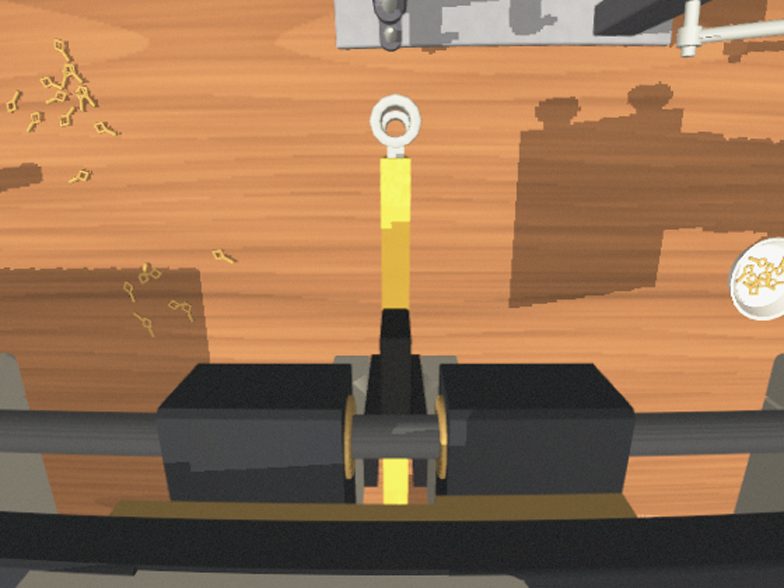

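Scaled: 0.0617 m is 0.0771, 0.0375 m is 0.0469.

run_rows(rows=[{"x":0.0125, "z":0.025, "jaw":0}, {"x":0.0313, "z":0.0563, "jaw":0}, {"x":0.0469, "z":0.0771, "jaw":0}, {"x":0.0469, "z":0.0771, "jaw":0}, {"x":0.0469, "z":0.0771, "jaw":0}])

```text
clock: 6.8
tool_pos: [0.4483, 0.2545, 0.2206]
orientation: [-180.0, -0.0, 0.0]
force: [0.1, -0.1, -2.5]
opening: 0.0097
gripper_force: 30.0
```

Run:
```python
from h import *
a=load('w3'); q=lambda x,y:((x+.5)/1.4-.5,(y+.5)/1.4-.5)
print('lo',atz(a,q(391,38),.062),'hi',atz(a,q(390,10),.142),'edge',atz(a,q(337,48),.0),atz(a,q(672,45),.0),'piv',atz(a,q(688,45),.105), 'kn',atz(a,q(395,118),a['obs']['tool_pos'][2]-.0445)-a['obs']['tool_pos'])
s=snap('wrist'); save(s,'w4'); print(s['obs']['tool_pos'],s['obs']['orientation'],s['obs']['force'])
print(proj(s,[.566,.255,.142]),proj(s,[.566,.255,.062]))
cv2.imwrite('pics/w4.png',tile(s,200,0,160,120,5))
```

```text
lo [0.56029905 0.25681458 0.062     ] hi [0.55735154 0.25666047 0.142     ] edge [0.56566107 0.29939022 0.        ] [0.57191094 0.03479342 0.        ] piv [0.55135917 0.0803545  0.105     ] kn [ 0.08901008 -0.00010753 -0.0445    ]
[0.44830635 0.25448032 0.2205886 ] [-1.79973289e+02 -3.94854597e-02  1.70445968e-02] [ 0.13439057 -0.09295632 -2.47624696]
[280.98599731  34.26390713] [281.40788655  54.67343341]
```

View pics/w4.png

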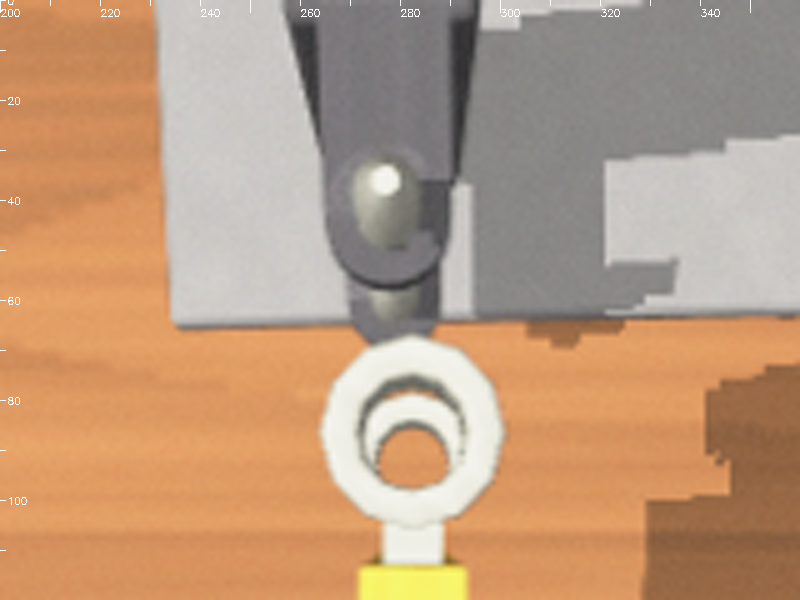

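Run:
```python
from h import *
s=load('w4'); p=s['obs']['tool_pos']
t=atz(s,(276.6,35.6),.142); k=atz(s,(282.2,86),p[2]-.0445)
print('tip',t,'kn',k,k-p,'delta',t-k, 'lower tip?',proj(s,[t[0],t[1],.062]))
w=load('w3'); sc,sd=load('scene'),load('side')
print(tri([(s,(276.6,35.6)),(sc,(360.8,159.6)),(sd,(254.9,308.1))]), tri([(s,(276.6,35.6)),(sd,(254.9,308.1))]))
# predicted final view of tip if aligned
```

```text
tip [0.56530481 0.25744329 0.142     ] kn [0.53650043 0.25427344 0.1760886 ] [ 0.08819408 -0.00020688 -0.0445    ] delta [ 0.02880438  0.00316986 -0.0340886 ] lower tip? [278.26220445  55.62249161]
[0.5654882  0.25384776 0.13605148] [0.56439612 0.25738184 0.1431622 ]
```

Scaled: 0.0288 m is 0.036, -0.0032 m is -0.004.

run_rows(rows=[{"x":0.0125, "y":-0.004, "jaw":0}, {"x":0.025, "y":-0.004, "jaw":0}, {"x":0.036, "y":-0.004, "jaw":0}, {"x":0.036, "y":-0.004, "jaw":0}, {"x":0.036, "y":-0.004, "jaw":0}])

```text
clock: 7.48
tool_pos: [0.4767, 0.2575, 0.2196]
orientation: [180.0, 0.0, 0.0]
force: [0.7, 0.2, -3.9]
opening: 0.0099
gripper_force: 30.0
```

Run:
```python
from h import *
s=snap('wrist'); save(s,'w5'); print(s['obs']['tool_pos'],s['obs']['orientation'],s['obs']['force'])
print(proj(s,[.5653,.2574,.142]),proj(s,s['obs']['tool_pos']+[.0882,-.0002,-.0445]))
cv2.imwrite('pics/w5.png',tile(s,240,60,80,60,10))
```

```text
[0.47667208 0.25747582 0.21963573] [1.79980035e+02 2.88311447e-02 1.82672048e-02] [ 0.65581243  0.17576789 -3.92574257]
[281.90839572  88.30288739] [282.11397059  85.8596499 ]
```

View pics/w5.png

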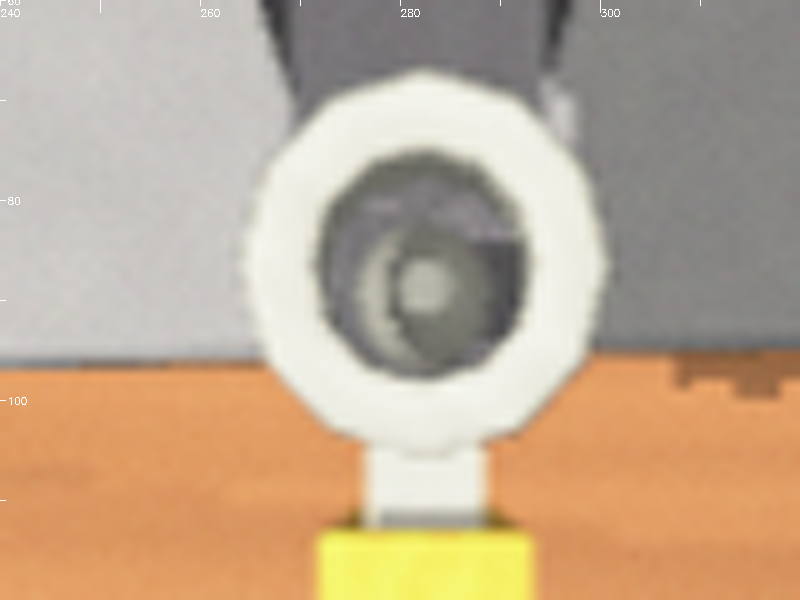

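Scaled: 0.022 m is 0.0275, 0.018 m is 0.0225.

run_rows(rows=[{"z":0.0075, "jaw":0}, {"z":0.015, "jaw":0}, {"z":0.0225, "jaw":0}, {"z":0.0275, "jaw":0}, {"z":0.0275, "jaw":0}])

```text
clock: 8.15
tool_pos: [0.4766, 0.2576, 0.1974]
orientation: [180.0, 0.0, 0.0]
force: [0.2, -0.9, -2.6]
opening: 0.0097
gripper_force: 30.0
```

run_rows(rows=[{"z":0.005, "jaw":0}, {"z":0.01, "jaw":0}, {"z":0.0138, "jaw":0}, {"z":0.0138, "jaw":0}, {"z":0.0138, "jaw":0}])

```text
clock: 8.78
tool_pos: [0.4767, 0.2584, 0.1913]
orientation: [-179.9, -0.1, 0.1]
force: [-18.1, -2.4, 32.7]
opening: 0.0096
gripper_force: 30.0
```

Run:
```python
from h import *
s=snap('wrist'); save(s,'w6'); d=snap('side'); save(d,'s6'); c=snap('scene'); save(c,'c6')
o=d['obs']; print(o['tool_pos'],o['orientation'],o['force'],o['moment'])
for X in ([.5653,.2574,.04],[.5653,.2574,.062],[.5653,.2574,.12],[.5653,.2574,.142]): print(proj(d,X).round(1),proj(c,X).round(1))
cv2.imwrite('pics/m6.png',np.hstack([tile(d,225,270,100,150,4),np.vstack([tile(s,242,60,80,60,5),tile(c,310,140,80,60,5)])]))
```

```text
[0.47671255 0.25840486 0.19127816] [-1.79863500e+02 -1.46363401e-01  1.20086166e-01] [-18.32136281  -1.66672029  31.85654557] [-0.68898461  6.85248161 -0.06772243]
[257.2 348.8] [358.3 186. ]
[256.6 340.6] [359.2 179.9]
[254.7 317.7] [361.7 163.2]
[254.  308.5] [362.7 156.6]
```

View pics/m6.png

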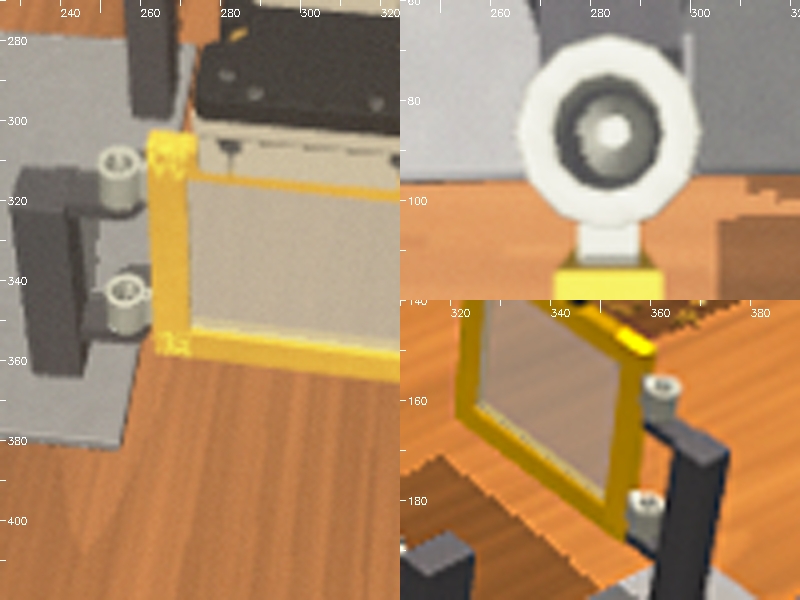

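Run:
```python
from h import *
for n in ('w5','w6'):
    s=load(n); p=s['obs']['tool_pos']; cx,cy=(282.,86.) if n=='w5' else (283.4,86.)
    t=(282.1,88.4) if n=='w5' else (284.2,85.8)
    print(n,'tip z',dep(s,t)[2].round(4),[dep(s,(cx+a*14,cy+b*14))[2].round(4) for a,b in((1,0),(-1,0),(0,1),(0,-1))],'frame top',[dep(s,(282,y))[2].round(4) for y in (118,130,145,160)],'tcp',p[2])
d=load('s6')
for h in (.140,.147): print(h,proj(d,[.565,.2578,h]),proj(d,[.565,.2578,h-.08]),proj(load('c6'),[.565,.2578,h]),proj(load('c6'),[.565,.2578,h-.08]))
```

```text
w5 tip z 0.1434 [np.float64(0.1663), np.float64(0.1666), np.float64(0.1672), np.float64(0.1662)] frame top [np.float64(0.1811), np.float64(0.1807), np.float64(0.1819), np.float64(0.1824)] tcp 0.21963572990681732
w6 tip z 0.1424 [np.float64(0.1409), np.float64(0.1423), np.float64(0.1404), np.float64(0.1407)] frame top [np.float64(0.1552), np.float64(0.1536), np.float64(0.1546), np.float64(0.1544)] tcp 0.19125190674958642
0.14 [254.18996345 309.53438094] [256.76318045 341.57577639] [362.64490691 157.14969415] [359.13965498 180.37973632]
0.147 [253.949407   306.52491693] [256.55024727 338.93482299] [362.96198757 155.02693486] [359.4377768 178.4204711]
```

run_rows(rows=[{"jaw":0.018}, {"jaw":0.018}, {"jaw":0.018}, {"jaw":0.018}])

```text
clock: 9.43
tool_pos: [0.4769, 0.2576, 0.1865]
orientation: [180.0, 0.0, 0.0]
force: [-0.3, 0.4, 0.3]
opening: 0.0179
gripper_force: 0.0
```

run_rows(rows=[{"x":0.0006, "y":0.0115, "rz":-0.0667, "jaw":0.018}, {"x":0.0024, "y":0.0229, "rz":-0.1333, "jaw":0.018}, {"x":0.0054, "y":0.034, "rz":-0.2, "jaw":0.018}, {"x":0.0095, "y":0.0448, "rz":-0.2667, "jaw":0.018}, {"x":0.0148, "y":0.055, "rz":-0.3333, "jaw":0.018}, {"x":0.021, "y":0.0646, "rz":-0.4, "jaw":0.018}, {"x":0.0283, "y":0.0736, "rz":-0.4667, "jaw":0.018}, {"x":0.0364, "y":0.0818, "rz":-0.5333, "jaw":0.018}])

```text
clock: 10.42
tool_pos: [0.5061, 0.192, 0.1866]
orientation: [-180.0, 0.0, 48.2]
force: [1.1, 0.5, 0.7]
opening: 0.0181
gripper_force: 0.1
```

Run:
```python
from h import *
s=snap('wrist'); save(s,'w7'); o=s['obs']; print(o['tool_pos'],o['orientation'],o['force'],o['joint_pos'].round(0))
X=np.array([.5653,.2574,.14]); print(dep(s,proj(s,X)+[14,0]),dep(s,proj(s,X)-[14,0]))
```

```text
[0.50610132 0.19201389 0.18663308] [-1.79995584e+02  2.24808090e-02  4.82329252e+01] [1.06698529 0.46448691 0.66088251] [ 42.  11. -21.  -0. -57.  97.]
[0.57029221 0.25283249 0.14168219] [0.56019427 0.2618831  0.14109668]
```

Scaled: 0.0589 m is 0.0736, 0.0537 m is 0.0671, -42 degrees is -0.4667.

run_rows(rows=[{"x":0.0006, "y":0.0115, "rz":-0.0667, "jaw":0.018}, {"x":0.0024, "y":0.0229, "rz":-0.1333, "jaw":0.018}, {"x":0.0054, "y":0.034, "rz":-0.2, "jaw":0.018}, {"x":0.0095, "y":0.0448, "rz":-0.2667, "jaw":0.018}, {"x":0.0131, "y":0.0523, "rz":-0.3111, "jaw":0.018}, {"x":0.0178, "y":0.0599, "rz":-0.3667, "jaw":0.018}, {"x":0.023, "y":0.0671, "rz":-0.4222, "jaw":0.018}, {"x":0.0283, "y":0.0736, "rz":-0.4667, "jaw":0.018}])

```text
clock: 11.48
tool_pos: [0.5649, 0.1697, 0.1865]
orientation: [-180.0, 0.0, 90.1]
force: [0.4, 0.2, 0.0]
opening: 0.0181
gripper_force: 0.2
```

run_rows(rows=[{"y":0.0013, "jaw":0.018}, {"y":0.0025, "jaw":0.018}, {"y":0.0038, "jaw":0.018}, {"y":0.005, "jaw":0.018}, {"y":0.005, "jaw":0.018}])

```text
clock: 12.1
tool_pos: [0.5688, 0.1698, 0.1869]
orientation: [180.0, -0.0, 90.0]
force: [-0.9, 0.3, -0.4]
opening: 0.0179
gripper_force: 0.1
```

Units first: shifts go in shares of 800 mm and turns go in shares of 90 degrees. So 0.002 m is 0.0025, 0.001 m is 0.0013.

run_rows(rows=[{"y":0.0013, "jaw":0.018}, {"y":0.0025, "jaw":0.018}, {"y":0.0025, "jaw":0.018}])

```text
clock: 12.48
tool_pos: [0.5709, 0.1697, 0.1869]
orientation: [180.0, -0.0, 90.0]
force: [-0.2, -0.1, -0.3]
opening: 0.0178
gripper_force: 0.2
```

run_rows(rows=[{"y":0.0013, "jaw":0.018}, {"y":0.0025, "jaw":0.018}, {"y":0.0025, "jaw":0.018}])

```text
clock: 12.85
tool_pos: [0.5726, 0.1697, 0.1868]
orientation: [-180.0, 0.0, 90.0]
force: [-1.8, -0.3, 1.2]
opening: 0.0179
gripper_force: 1.1
```

Run:
```python
from h import *
s=snap('wrist'); save(s,'w8'); d=snap('side'); c=snap('scene'); save(d,'s8'); save(c,'c8'); o=s['obs']; print(o['tool_pos'],o['force'],o['moment'])
pts=[]
for q in (d,c,s):
    v,u=np.nonzero(q['z_map']>0); k,dd=K(q); uv=cv2.undistortPoints(np.stack([u,v],1).astype(float)[:,None],k,dd)[:,0]
    w=(np.c_[uv,np.ones(len(uv))]*q['z_map'][v,u][:,None]-q['t'])@np.array(q['R']); col=q['frame'][v,u].astype(int)
    m=(col[:,0]>110)&(col[:,2]<70)&(col[:,1]>.65*col[:,0])&(w[:,2]>.02)&(w[:,2]<.17)&(abs(w[:,0]-.56)<.1)&(w[:,1]>.05)&(w[:,1]<.27); p=w[m]
    if len(p)>20:
        f=np.polyfit(p[:,1],p[:,0],1); print(m.sum(),p.mean(0),p.min(0),p.max(0),'gate yaw',-np.degrees(np.arctan(f[0])))
```

```text
[0.57263182 0.16970139 0.18684336] [-1.75886102 -0.32875192  1.17049322] [-0.17962549  0.85503746 -0.00579752]
373 [0.56189063 0.19332411 0.08568016] [0.55579306 0.09424656 0.02081462] [0.59531078 0.26421073 0.16285632] gate yaw 0.5731604478594623
565 [0.56942169 0.16764615 0.09732076] [0.54838551 0.06636407 0.02146988] [0.59564929 0.25248061 0.16745306] gate yaw 0.9594776992221296
408 [0.56989721 0.1280346  0.14765834] [0.56138329 0.08350271 0.02837547] [0.57554428 0.24598807 0.15503372] gate yaw 1.4245873054738192
```

Scaled: 0.002 m is 0.0025, 0.001 m is 0.0013.

run_rows(rows=[{"y":0.0013, "jaw":0.018}, {"y":0.0025, "jaw":0.018}, {"y":0.0025, "jaw":0.018}, {"y":0.0025, "jaw":0.018}])

```text
clock: 13.5
tool_pos: [0.5731, 0.1697, 0.1868]
orientation: [-179.8, 0.0, 90.0]
force: [-9.5, 2.3, 6.1]
opening: 0.0181
gripper_force: 5.0
```

Scaled: -0.15 m is -0.1875, -0.12 m is -0.15.

run_rows(rows=[{"y":-0.0038, "jaw":0.018}, {"y":-0.0038, "jaw":0.018}, {"y":-0.0038, "z":-0.025, "jaw":0.018}, {"y":-0.0038, "z":-0.075, "jaw":0.018}, {"y":-0.0038, "z":-0.1375, "jaw":0.018}, {"x":-0.0625, "y":-0.0188, "z":-0.15, "jaw":0}, {"x":-0.125, "y":-0.0313, "z":-0.15, "jaw":0}, {"x":-0.1875, "y":-0.0313, "z":-0.15, "jaw":0}])

```text
clock: 14.5
tool_pos: [0.5498, 0.0185, 0.3076]
orientation: [179.9, -0.0, 90.1]
force: [1.1, -0.1, -0.4]
opening: 0.0004
gripper_force: 0.0
```

run_rows(rows=[{"x":-0.0375, "jaw":0}, {"x":-0.0375, "jaw":0}, {"x":-0.0375, "jaw":0}])

```text
clock: 14.88
tool_pos: [0.5503, -0.0102, 0.3069]
orientation: [180.0, -0.0, 90.0]
force: [-0.7, 0.3, -0.1]
opening: 0.0004
gripper_force: 0.0
```

Run:
```python
from h import *
d=snap('side'); c=snap('scene'); s=snap('wrist'); save(s,'w9'); save(d,'s9'); save(c,'c9'); o=s['obs']; print(o['tool_pos'],o['orientation'],o['force'],o['opening'])
def red(q,near):
    f=q['frame'].astype(int); m=((f[:,:,0]>120)&(f[:,:,1]<60)&(f[:,:,2]<60)).astype(np.uint8)
    n,l,st,ce=cv2.connectedComponentsWithStats(m); return [(tuple(ce[i].round(1)),int(st[i,4])) for i in range(1,n) if st[i,4]>8 and np.hypot(*(ce[i]-near))<25]
P=[.5557,.028,.158]
r=[red(q,proj(q,P)) for q in (c,d,s)]; print(r)
print('ball',tri([(c,r[0][0][0]),(d,r[1][0][0])]))
if r[2]: print('3view',tri([(c,r[0][0][0]),(d,r[1][0][0]),(s,r[2][0][0])]), atz(s,r[2][0][0],.158))
# gate top line
for q in (d,c):
    v,u=np.nonzero(q['z_map']>0); k,dd=K(q); uv=cv2.undistortPoints(np.stack([u,v],1).astype(float)[:,None],k,dd)[:,0]
    w=(np.c_[uv,np.ones(len(uv))]*q['z_map'][v,u][:,None]-q['t'])@np.array(q['R']); col=q['frame'][v,u].astype(int)
    m=(col[:,0]>110)&(col[:,2]<70)&(col[:,1]>.65*col[:,0])&(w[:,2]>.14)&(w[:,2]<.17)&(abs(w[:,0]-.56)<.05)&(w[:,1]>.05)&(w[:,1]<.27); p=w[m]
    f=np.polyfit(p[:,1],p[:,0],1); print(len(p),p.mean(0),'gate yaw',-np.degrees(np.arctan(f[0])))
```

```text
[ 0.55019173 -0.00959162  0.30680283] [ 1.79990997e+02 -3.78452229e-03  9.00811856e+01] [0.13696612 0.14124737 0.71910304] 0.0003796399873397048
[[((np.float64(291.6), np.float64(179.7)), 33)], [((np.float64(279.0), np.float64(222.6)), 38)], [((np.float64(290.3), np.float64(160.2)), 281)]]
ball [0.55524462 0.02752068 0.15936247]
3view [0.55598679 0.02717041 0.15952925] [0.55701821 0.02682142 0.158     ]
217 [0.56314129 0.18878594 0.14956232] gate yaw -0.15847076209838784
272 [0.56805082 0.16563682 0.14919627] gate yaw -0.07058205366453438
```

Scaled: 0.132 m is 0.165, 0.13 m is 0.1625.

run_rows(rows=[{"y":0.0038, "z":0.0625, "jaw":0}, {"y":0.0038, "z":0.125, "jaw":0}, {"y":0.0038, "z":0.165, "jaw":0}, {"y":0.0038, "z":0.165, "jaw":0}, {"x":0.015, "y":0.0038, "z":0.165, "jaw":0}, {"x":0.03, "y":0.0038, "z":0.1625, "jaw":0}, {"x":0.045, "y":0.0038, "z":0.1588, "jaw":0}, {"x":0.06, "y":0.0038, "z":0.1525, "jaw":0}])

```text
clock: 16.02
tool_pos: [0.5532, 0.0391, 0.1861]
orientation: [179.9, -0.1, 90.1]
force: [0.5, -0.5, 1.5]
opening: 0.0005
gripper_force: 0.2
```

run_rows(rows=[{"x":0.0113, "z":-0.0025, "jaw":0}, {"x":0.0225, "z":-0.0063, "jaw":0}, {"x":0.0338, "z":-0.0088, "jaw":0}, {"x":0.045, "z":-0.0088, "jaw":0}, {"x":0.055, "z":-0.0063, "jaw":0}, {"x":0.0625, "z":-0.005, "jaw":0}, {"x":0.0625, "z":-0.005, "jaw":0}])

```text
clock: 16.9
tool_pos: [0.5528, 0.0881, 0.1886]
orientation: [-180.0, 0.0, 90.1]
force: [0.8, -0.1, 0.4]
opening: 0.0006
gripper_force: 0.0
```

Run:
```python
from h import *
c=snap('scene'); d=snap('side'); save(c,'c10'); save(d,'s10')
for q in (c,d):
    f=q['frame'].astype(int); m=((f[:,:,0]>120)&(f[:,:,1]<60)&(f[:,:,2]<60)).astype(np.uint8); n,l,st,ce=cv2.connectedComponentsWithStats(m)
    print([(ce[i].round(1),int(st[i,4])) for i in range(1,n) if st[i,4]>5 and ce[i][1]>140],'shut-expected',proj(q,[.555,.154,.098]),'upright',proj(q,[.555,.0805,.18]))
```

```text
[(array([  3.5, 403.3]), 25), (array([  4.6, 412.8]), 72)] shut-expected [329.60302754 181.14269967] upright [309.41681549 165.85934126]
[(array([271.6, 262.9]), 31)] shut-expected [271.01272597 285.79353179] upright [275.61934213 228.69567619]
```

Scaled: -0.14 m is -0.175, -0.13 m is -0.1625.

run_rows(rows=[{"x":-0.025, "z":-0.0125, "jaw":0}, {"x":-0.0625, "z":-0.0625, "jaw":0}, {"x":-0.1125, "z":-0.125, "jaw":0}, {"x":-0.1625, "z":-0.175, "jaw":0}, {"x":-0.1625, "z":-0.175, "jaw":0}, {"x":-0.1625, "z":-0.175, "jaw":0}, {"x":-0.1625, "z":-0.175, "jaw":0}])

```text
clock: 17.88
tool_pos: [0.5524, -0.0422, 0.3279]
orientation: [-179.9, 0.0, 90.1]
force: [0.7, -0.2, -0.7]
opening: 0.0002
gripper_force: 0.0
```

Run:
```python
from h import *
c=snap('scene'); d=snap('side'); s=snap('wrist'); save(c,'c11'); save(d,'s11')
for q in (c,d,s):
    f=q['frame'].astype(int); m=((f[:,:,0]>120)&(f[:,:,1]<60)&(f[:,:,2]<60)).astype(np.uint8); n,l,st,ce=cv2.connectedComponentsWithStats(m)
    print([(ce[i].round(1),int(st[i,4])) for i in range(1,n) if st[i,4]>5])
cv2.imwrite('pics/m11.png',np.hstack([tile(d,225,215,100,150,4),np.vstack([tile(s,0,0,560,420,.714)[:300],tile(c,285,145,100,75,4)])]))
```

```text
[(array([  2.2, 402.6]), 19), (array([  4.9, 412.7]), 71)]
[(array([221.6, 124.8]), 76), (array([272.5, 133.1]), 11), (array([271.8, 286.7]), 46)]
[]
```

View pics/m11.png

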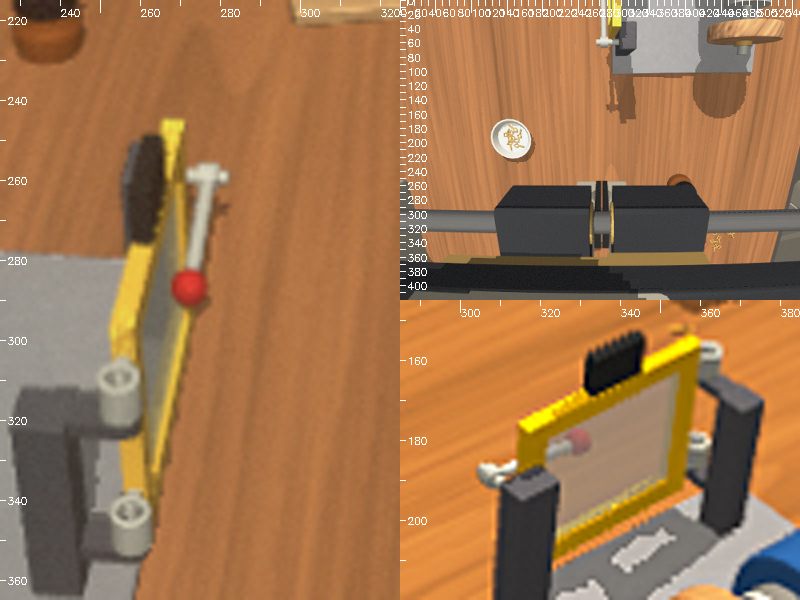

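The last picture shows both knuckles seated and the gate against the stop post. The red ball is at side-view pixel (272, 287), across the gate's front, and the gripper is clear.

```bash
python3 -c "
from plant import ctrl, optics
print(ctrl.close_job())"
```

```text
the job is handed in; nothing more can be done
None
```

The gate is hung on both pins and shut against the stop post, with the keeper bar fallen across its front. The dish, jar and polishing bar were not touched, and the job was handed in at about 18 s; no verdict came back.

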